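# Lock the vacuum pump's filter cover and hold its bare end down

## Task

The filter cover on top of the bench vacuum pump has one black wing fastener left: press that end of the cover down on its springy seal until it meets the metal frame and, keeping it down, turn the wing a quarter turn clockwise to its stop, so that the slot along its top lines up with the two red marks and the fastener holds that end by itself. Then press the other end, with the empty fastener hole, down until it too meets the frame, and finish while still holding it pressed there, so that I can fit the new fastener. Never force the wing while its end of the cover is up, and leave everything else on the bench where it is.

Things in the scene. Friction and masses are not known exactly. Their poses are not given: they have to be found in the camera images.
- pump: White and grey bench vacuum pump, a box 220 (x) x 320 (y) x 150 mm high, fixed, yawed up to 0.45 rad. Origin: centre of its underside, on the bench. Its x points to its back, y to the fastener end, z up. The upper face of the metal frame around the compartment in its top is 155 mm above the underside; the sponge seal stands 8 mm above that.
- cover: Light grey cover plate 130 (x) x 250 (y) x 10 mm on the seal, centred on the pump's top; axes as the pump's, origin: centre of its underside. Captive: it can only go down and tilt about x. It rests 8 mm above the frame. One end pressed alone goes down 8 mm at 1 N/mm; pressed level by a firm grip on the wing it takes 2 N/mm. It rises when let go unless the fastener holds it.
- cover_fastener_end (a point): Point on the cover's top face, on the axis of the wing fastener, 85 mm along +y from the cover's middle. In the pump's frame its z is 173 mm at rest, 165 mm pressed home, about 167 to 168 mm when the locked fastener holds it.
- cover_bare_end (a point): Point on the cover's top face at the empty fastener hole (16 mm, dark, in a steel ring), 85 mm along -y from the cover's middle. In the pump's frame its z is 173 mm at rest, 165 mm pressed home.
- press_spot (a point): Point on the cover's top face between middle and hole, 55 mm along -y from the cover's middle: a clear flat place for shut fingertips to press the bare end. About 12 N here brings the end home.
- wing_grip (a point): Where to grip the black wing: on the fastener's axis, 25 mm above the cover's top face; x axis along the wing, z up. The wing is an upright bar 44 mm long, 9 mm thick, from 2 to 28 mm above the cover, with a white-filled slot along its top edge. It goes down with the cover.
- wing (a joint): Angle of the wing, rad, growing clockwise from above: about 0 (-0.10 to 0.12 at the start) lying across the cover (along the pump's x), 1.57 at its stop, lengthways, in line with the red marks (30 mm either side of its axis). It turns (0.1 N m) only while its end is pressed to within 2 mm of the frame, as a crossbar below must clear a keyway; past 0.6 the bar holds the cover. Stays as left.
- old_filter: The used pleated filter cartridge, white, 68 mm across, 80 mm high, standing on the bench; origin under its centre. To be left alone.
- parts_dish: Steel dish 110 x 90 x 22 mm with the new fastener in it; origin under its centre. To be left alone.
- new_fastener: The new black wing fastener, lying in the steel dish (wing 44 x 26 x 9 mm); origin at its underside. To be left alone.
- tube_rack: Green tube rack 100 x 200 x 45 mm; origin under its centre. To be left alone.
- tip_box: Blue pipette tip box with clear lid, 120 x 85 x 80 mm; origin under its centre. To be left alone.
- bottle_a: Clear bottle with blue cap, 66 mm across, 140 mm high; origin under its centre. To be left alone.
- bottle_b: A second clear bottle with blue cap, 66 mm across, 140 mm high; origin under its centre. To be left alone.
- white_bottle: Small white bottle, 48 mm across, 85 mm high; origin under its centre. To be left alone.

How it is judged:
By the outcome, as a careful person would: the job done as asked, in the order asked, and still so for the second after the job is handed in, while the arm keeps its last pose, push and grip.
It also fails if it takes over 48 s, if anything falls off the work surface, if the arm or the gripper's body presses on something with over 40 N, if the wrist force passes 120 N, or if a joint passes its speed limit or range.

## Robot

A 6-joint arm with a two-finger parallel gripper is mounted at the origin on the work surface. World frame = base frame: x ahead of the robot, y to its left, z up, the work surface at z = 0. Lengths are in m, angles in rad, forces in N, time in s.
With the tool pointing down it reaches from about 0.375 to 0.975 m from the base axis. Payload 3.8 kg.
Tool frame: the origin (TCP) lies midway between the tips of the shut fingers; the grasp point (between the pads) lies 19 mm behind it; z points along the fingers, y is the line along which they close (so a half turn about z gives the same grasp; the last joint's range is limited). The gripper opens to 85 mm and grips with 20 to 120 N. Pads are 22 mm wide; open, the fingers measure 114 mm over their backs; the gripper's body (76 mm by 85 mm) begins 54 mm behind the grasp point. The pads swing forward as they close: fully open they stand 13 mm farther back than shut.
Start: joints at [1.213, 0.264, 1.604, -0, 1.274, -0.037], TCP at [0.213, 0.641, 0.231] pointing down, gripper open.
Joint ranges: [-2.63, 2.63], [-0.94, 2.18], [0.31, 2.57], [-1.31, 4.45], [0, 2.66], [-2.55, 2.55]. Speed limits (rad/s): [2.57, 2.57, 3.14, 3.14, 3.14, 3.14].

## Interface

Orientations are given as a rotation vector (axis times angle).
In Python, from workcell import bot, cams gives the robot as it stands.
- The arm moves only by the tool play_rows, never from a script. Its argument "rows" is a list of rows, each a list of 2 entries, a list of its own where there are three numbers: the shift along the tool's x, y, z scaled (see below), then the turn, a rotation vector about the tool's x, y, z scaled (see below). A call has 1 to 20 rows; each row is the pose to reach, as a shift and turn from the pose commanded when the call began, along the tool's axes at that moment; what a row does not reach only later rows make up. The controller multiplies each number of a shift by 250 mm and each number of a turn by 45 degrees. A row lasts 1/12 s, in which the tool goes at most 41.7 mm and 7.16 degrees, less where a joint would pass 70% of its speed; a pose out of reach is approached as far as the arm can. A call with a number of a shift or a turn outside -1 to 1 is refused whole. A call with a gripper value outside its range is refused whole. "claw" is the opening, from -1 (shut) to 1 (fully open), set as the call begins (left out, the last holds). The fingers move at their own pace and stop on an object; "newtons" is the grip in N (left out, the last holds). Time passes only in rows, so rows that repeat a pose let the fingers close. It gives the time, the measured TCP pose, the force, the opening and the grip force at its end, in the units of the state.
- bot.read_state(): the state, without advancing time (a new reading comes with each control period).
- cams.read_camera(name): name is "scene" or "top" or "wrist"; returns a dict with "image" (480x640x3 uint8, red, green, blue), "K" (3x3 intrinsics, pixels), "k1" (the pictures are not rectified: a ray, as slopes to the right and down, at radius r is drawn at 1 + k1 r^2 times it, then the intrinsics apply), "T" (4x4, takes a point from camera to world coordinates); the wrist camera has in their place "mount" (4x4, takes a point from camera to tool coordinates, whose origin is the TCP and whose axes are the flange's). Camera axes: x right, y down, z forward; pixel columns grow to the right and rows downward; lengths in m; the calibration is good to about 2 mm. A picture is of the moment at which its call begins: read the wrist's pose just before it. There is no depth.
- bot.finish_job(): hands the job in; it is judged then, once.
The state is a dict: "time": time; "q": joint angles; "joint_vel": joint speeds; "joint_torque": joint torques, N m; "tool_pos": TCP position; "tcp_rot": TCP orientation; "wrist_force": force on the tool from outside, world axes, zero at the start; "torque": the same for the moment, N m; "width": opening from 0.0 (shut) to 1.0 (fully open); "grip_force": force on a finger pad.
Only numpy, scipy, OpenCV 4.12 (cv2) and the standard library are available. Lean on these libraries where they do the work, as an engineer would, in place of code of your own. Each camera call takes 0.05 s, during which the arm holds its last target. There are 200 camera calls.

## Working session

There is one attempt and no reset: what is moved stays moved. The work goes in short steps, Python scripts to look and compute and a tool call to move; the robot and the scene stay as the last step left them, time stands still between calls to the robot, and variables do not carry over. Pictures are saved under pics/ and viewed, at most 10 in all, crops included, and the job is handed in when it is done.

Besides the shell and the picture viewer there is one more tool, called after "Emit:" by a JSON object that holds its "api" and its "payload", one argument or row to a line. play_rows: Moves the arm, as the interface text tells. Its arguments: {"type":"object","properties":{"rows":{"type":"array","items":{"type":"array"}},"claw":{"type":"number"},"newtons":{"type":"number"}},"required":["rows"]}

```bash
mkdir -p pics
cat > h.py <<'E'
import numpy as np, cv2
from workcell import bot, cams
from scipy.spatial.transform import Rotation as R
def ray(c,uv,T):
    K=c["K"]; d=((np.array(uv,float)-[K[0][2],K[1][2]])/[K[0][0],K[1][1]])
    s=d.copy()
    for _ in range(30): s=d/(1+c["k1"]*(s@s))
    T=np.array(T); return T[:3,3],T[:3,:3]@np.r_[s,1]
def onz(c,uv,z,T=None):
    o,d=ray(c,uv,c["T"] if T is None else T); return o+d*(z-o[2])/d[2]
def proj(c,p,T=None):
    T=np.array(c["T"] if T is None else T); q=T[:3,:3].T@(np.array(p)-T[:3,3]); s=q[:2]/q[2]
    s=s*(1+c["k1"]*(s@s)); K=c["K"]; return np.array([K[0][0]*s[0]+K[0][2],K[1][1]*s[1]+K[1][2]])
def wristT(c,s):
    T=np.eye(4); T[:3,:3]=R.from_rotvec(s["tcp_rot"]).as_matrix(); T[:3,3]=s["tool_pos"]; return T@np.array(c["mount"])
E
python3 - <<'E'
from h import *
s=bot.read_state();print(s)
for n in("scene","top","wrist"):
    c=cams.read_camera(n); cv2.imwrite(f"pics/{n}0.png",c["image"][:,:,::-1]); print(n,c["K"],c["k1"],c.get("T",c.get("mount")))
    np.save(f"{n}0.npy",c,allow_pickle=True)
E
```

```text
{'time': 0.0, 'q': array([ 1.21309389e+00,  2.64807741e-01,  1.60540355e+00, -2.01794869e-05,
        1.27369871e+00, -3.69218879e-02]), 'joint_vel': array([-0.00200782, -0.0007782 , -0.00140782,  0.00050107,  0.00129334,
        0.00170517]), 'joint_torque': array([ 1.13866507e-03, -5.15116990e+01, -3.67312145e+01,  9.94099582e-05,
        1.28962181e-02, -6.99825179e-06]), 'tool_pos': array([0.21259286, 0.63986029, 0.22990929]), 'tcp_rot': array([-0.50164425, -3.10084011,  0.0035749 ]), 'wrist_force': array([ 0.08546239, -0.61226176, -0.54050082]), 'torque': array([-0.02367465, -0.04825088,  0.04621578]), 'grip_force': 0.0, 'width': 1.0011374883505941}
scene [[604.87275548   0.         316.53768496]
 [  0.         604.87275548 235.23446973]
 [  0.           0.           1.        ]] -0.16396523105184196 [[ 0.79017707  0.35275622 -0.50118185  1.25990586]
 [ 0.61279366 -0.46835644  0.63649523 -0.84760475]
 [-0.0102041  -0.810065   -0.58625129  0.91536414]
 [ 0.          0.          0.          1.        ]]
top [[507.29236452   0.         317.84388278]
 [  0.         507.29236452 230.06172581]
 [  0.           0.           1.        ]] 0.043260091634624236 [[ 0.0046396  -0.98560194  0.16901859  0.40093145]
 [-0.99991027 -0.00669656 -0.01160201  0.01770018]
 [ 0.0125668  -0.16894959 -0.98554458  1.32904481]
 [ 0.          0.          0.          1.        ]]
wrist [[430.46105868   0.         317.01966128]
 [  0.         430.46105868 240.40449091]
 [  0.           0.           1.        ]] -0.06282472294207118 [[ 8.62010451e-04 -9.64733279e-01 -2.63227958e-01  6.69259822e-02]
 [ 9.99999547e-01  7.25337185e-04  6.16397820e-04  1.05226155e-03]
 [-4.03730463e-04 -2.63228370e-01  9.64733467e-01 -1.41502104e-01]
 [ 0.00000000e+00  0.00000000e+00  0.00000000e+00  1.00000000e+00]]
```

View pics/top0.png

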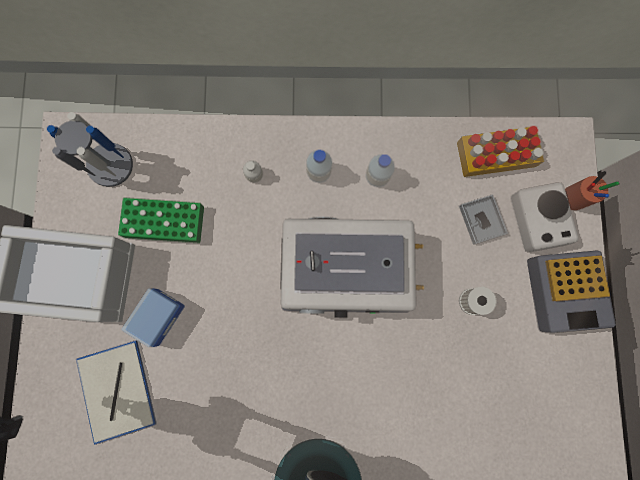

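View pics/scene0.png

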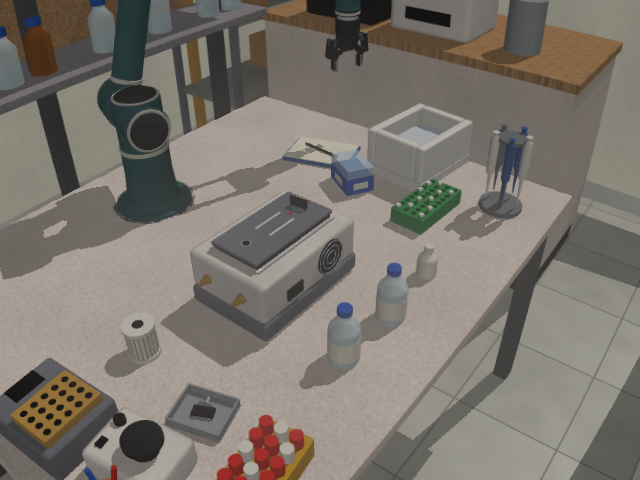

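The top view shows the pump with the wing at about (313,261), red marks at (299,262) and (326,262), and the hole at (387,263). The fastener end points to world +y, and the scene view agrees.

Run:
```python
from h import *
c=np.load("top0.npy",allow_pickle=True).item()
im=c["image"].astype(int); r,g,b=im[...,0],im[...,1],im[...,2]
sub=np.zeros(r.shape,bool); sub[225:305,285:415]=1
m=((r>g+50)&(r>b+50)&sub).astype(np.uint8)
n,_,st,ce=cv2.connectedComponentsWithStats(m)
P=[]
for k in range(1,n):
    p=onz(c,ce[k],.173); print(st[k],ce[k],p.round(4)); P.append(p)
d=((im.sum(2)<170)&sub).astype(np.uint8)
n,_,st,ce=cv2.connectedComponentsWithStats(d)
for k in range(1,n):
    if st[k][4]>8: print("dark",st[k],ce[k],onz(c,ce[k],.173).round(4))
# cover grey edges
g2=((abs(im.sum(2)-330)<90)&sub)
print(im[262,290:410:6].tolist())
cv2.imwrite("pics/topc.png",cv2.resize(c["image"][215:320,275:425,::-1],None,fx=5,fy=5,interpolation=cv2.INTER_CUBIC))
```

```text
[297 260   5   3  13] [298.69230769 261.        ] [0.5271 0.0476 0.173 ]
[323 261   5   2  10] [325.  261.5] [ 0.5263 -0.0126  0.173 ]
dark [311 261   4  10  20] [312.65 265.95] [0.516  0.0156 0.173 ]
dark [384 260   6   6  30] [386.5 262.4] [ 0.5252 -0.1534  0.173 ]
[[177, 173, 167], [110, 75, 79], [100, 99, 103], [128, 132, 130], [47, 48, 48], [70, 70, 74], [165, 40, 39], [97, 95, 101], [97, 98, 102], [98, 97, 102], [97, 96, 101], [98, 98, 103], [97, 97, 103], [97, 96, 101], [102, 100, 106], [96, 97, 101], [39, 35, 35], [108, 109, 111], [100, 98, 106], [109, 106, 101]]
```

View pics/topc.png

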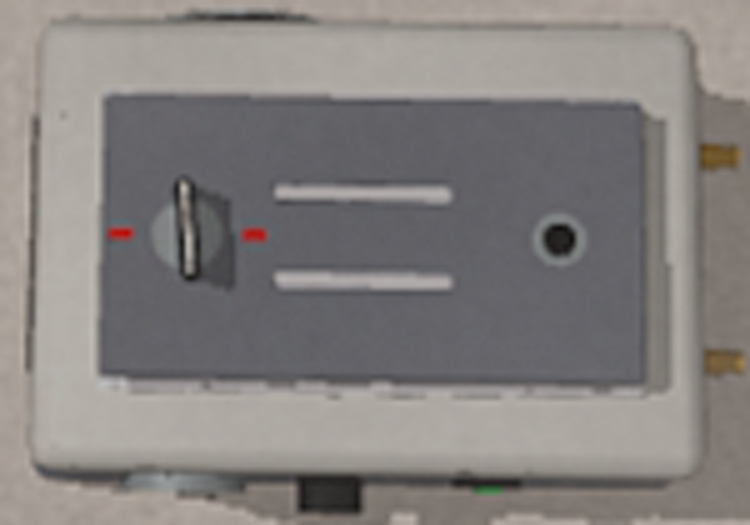

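```bash
cat >> h.py <<'E'
def goal(p,phi,s=None):
    "tool-down pose, closing line at world angle phi: shift & turn in move units"
    s=s or bot.read_state(); M=R.from_rotvec(s["tcp_rot"])
    y=np.array([np.cos(phi),np.sin(phi),0]); z=np.array([0,0,-1.]); G=R.from_matrix(np.c_[np.cross(y,z),y,z])
    print("shift",(M.inv().apply(np.array(p)-s["tool_pos"])/.25).round(3),"turn",((M.inv()*G).as_rotvec()/(np.pi/4)).round(3))
E
python3 - <<'E'
from h import *
c=np.load("top0.npy",allow_pickle=True).item()
a=onz(c,(275+181/5,215+182/5),.201);b=onz(c,(275+189/5,215+275/5),.201);print(a,b,np.linalg.norm(a-b),(a+b)/2)
goal((.527,.0175,.30),1.62)
E
```

```text
[0.54580241 0.01907592 0.201     ] [0.50414001 0.0152273  0.201     ] 0.04183977568303063 [0.52497121 0.01715161 0.201     ]
shift [-1.979 -1.967 -0.276] turn [-0.002 -0.001 -0.471]
```

Emit:
{"api": "play_rows", "payload": {
  "rows": [
    [[-0.03,-0.03,-0.1],[0,0,0]],
    [[-0.1,-0.1,-0.2],[0,0,0]],
    [[-0.2,-0.2,-0.28],[0,0,0]],
    [[-0.3,-0.3,-0.28],[0,0,0]],
    [[-0.4,-0.4,-0.28],[0,0,0]],
    [[-0.5,-0.5,-0.28],[0,0,0]],
    [[-0.6,-0.6,-0.28],[0,0,0]],
    [[-0.7,-0.7,-0.28],[0,0,0]],
    [[-0.8,-0.8,-0.28],[0,0,0]],
    [[-0.9,-0.9,-0.28],[0,0,0]],
    [[-1,-1,-0.28],[0,0,0]]
  ],
  "claw": 0.2
}}

```text
time: 1.07
tool_pos: [0.3714, 0.3228, 0.3011]
tcp_rot: [-0.501, -3.101, 0.0]
wrist_force: [0.4, -0.1, 0.3]
width: 0.601
grip_force: 0.0
```

Emit:
{"api": "play_rows", "payload": {
  "rows": [
    [[-0.1,-0.1,0],[0,0,-0.05]],
    [[-0.2,-0.2,0],[0,0,-0.1]],
    [[-0.3,-0.3,0],[0,0,-0.15]],
    [[-0.4,-0.4,0],[0,0,-0.2]],
    [[-0.5,-0.5,0],[0,0,-0.25]],
    [[-0.6,-0.6,0],[0,0,-0.3]],
    [[-0.7,-0.7,0],[0,0,-0.35]],
    [[-0.8,-0.8,0],[0,0,-0.4]],
    [[-0.88,-0.88,0],[0,0,-0.45]],
    [[-0.94,-0.94,0],[0,0,-0.5]],
    [[-0.98,-0.97,0],[0,0,-0.52]],
    [[-0.98,-0.97,0],[0,0,-0.52]],
    [[-0.98,-0.97,0],[0,0,-0.52]]
  ]
}}

```text
time: 2.15
tool_pos: [0.5271, 0.0168, 0.3008]
tcp_rot: [0.134, -3.137, -0.001]
wrist_force: [-0.2, 0.3, 0.2]
width: 0.6
grip_force: 0.0
```

Run:
```python
from h import *
s=bot.read_state(); c=cams.read_camera("wrist"); print(s["time"],s["tool_pos"],s["q"],s["wrist_force"],s["width"]); np.save("w1.npy",dict(c=c,s=s),allow_pickle=True)
cv2.imwrite("pics/w1.png",c["image"][:,:,::-1])
```

```text
2.15 [0.5270698  0.01675431 0.30075674] [-1.57441681e-02 -5.33494924e-02  1.82550987e+00  4.40669461e-04
  1.37068925e+00 -1.67218804e+00] [-0.24972239  0.27371747  0.19878737] 0.599956986116988
```

View pics/w1.png

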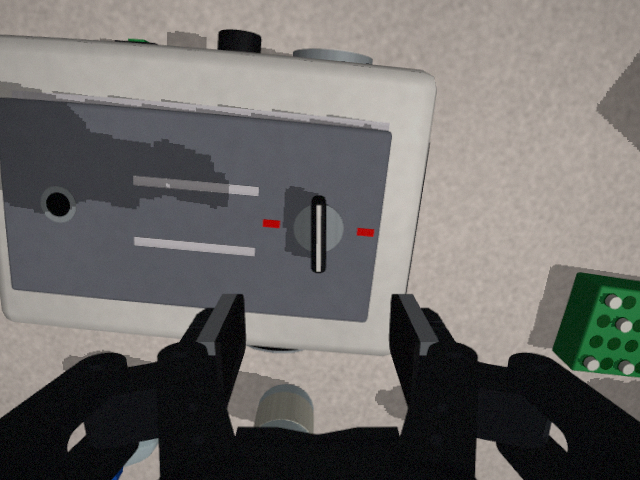

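The wing lies almost exactly along the tool x axis. Its slot is centred at about (319,238), with red marks at (271,224) and (365,232) and the hole at (58,204).

Run:
```python
from h import *
d=np.load("w1.npy",allow_pickle=True).item(); c,s=d["c"],d["s"]; T=wristT(c,s)
im=c["image"].astype(int); r,g,b=im[...,0],im[...,1],im[...,2]
n,_,st,ce=cv2.connectedComponentsWithStats(((r>g+50)&(r>b+50)).astype(np.uint8))
P=[onz(c,ce[k],.173,T) for k in range(1,n) if st[k][4]>20]; print(np.round(P,4),np.mean(P,0))
v=P[1]-P[0] if P[1][1]>P[0][1] else P[0]-P[1]; yaw=np.arctan2(-v[0],v[1]); print("len",np.linalg.norm(v),"yaw",yaw)
m=np.zeros(r.shape,np.uint8); m[195:280,305:335]=(im[195:280,305:335].min(2)>150)
n,_,st,ce=cv2.connectedComponentsWithStats(m); k=1+st[1:,4].argmax(); print(st[k],ce[k])
ys,xs=np.nonzero(_==k); A=[onz(c,q,.201,T) for q in ((xs[ys<ys.min()+5].mean(),ys.min()),(xs[ys>ys.max()-5].mean(),ys.max()))]
w=A[1]-A[0]; print(np.round(A,4),np.mean(A,0),np.linalg.norm(w),"wing line",np.arctan2(w[1],w[0]))
n,_,st,ce=cv2.connectedComponentsWithStats((im[170:240,30:90].sum(2)<75).astype(np.uint8)); k=1+st[1:,4].argmax(); h=ce[k]+[30,170]; print("hole",h,onz(c,h,.173,T))
y=R.from_rotvec(s["tcp_rot"]).as_matrix()[:,1]; print("phi",np.arctan2(y[1],y[0]))
```

```text
[[ 0.525  -0.0118  0.173 ]
 [ 0.5255  0.049   0.173 ]] [0.52523366 0.01862338 0.173     ]
len 0.06084782909257686 yaw -0.008707275301815517
[317 206   3  65 195] [318. 238.]
[[0.506  0.0168 0.201 ]
 [0.5443 0.0202 0.201 ]] [0.52512436 0.01848145 0.201     ] 0.03844241278786248 wing line 0.08701832379143863
hole [ 57.57995227 203.99045346] [ 0.52390667 -0.15118861  0.173     ]
phi 1.6563556755814715
```

```bash
python3 -c "
from h import *
goal((.5252,.0185,.180),1.658)"
```

```text
shift [0.006 0.005 0.484] turn [ 0.001 -0.001 -0.001]
```

Emit:
{"api": "play_rows", "payload": {
  "rows": [
    [[0.006,0.005,0.05],[0,0,0]],
    [[0.006,0.005,0.12],[0,0,0]],
    [[0.006,0.005,0.19],[0,0,0]],
    [[0.006,0.005,0.26],[0,0,0]],
    [[0.006,0.005,0.33],[0,0,0]],
    [[0.006,0.005,0.39],[0,0,0]],
    [[0.006,0.005,0.43],[0,0,0]],
    [[0.006,0.005,0.46],[0,0,0]],
    [[0.006,0.005,0.484],[0,0,0]],
    [[0.006,0.005,0.484],[0,0,0]],
    [[0.006,0.005,0.484],[0,0,0]]
  ]
}}

```text
time: 3.12
tool_pos: [0.5258, 0.0184, 0.1805]
tcp_rot: [-0.138, 3.138, -0.0]
wrist_force: [0.6, -0.6, 0.6]
width: 0.6
grip_force: 0.0
```

Emit:
{"api": "play_rows", "payload": {
  "rows": [
    [[0,0,0],[0,0,0]],
    [[0,0,0],[0,0,0]],
    [[0,0,0],[0,0,0]],
    [[0,0,0],[0,0,0]],
    [[0,0,0],[0,0,0]],
    [[0,0,0],[0,0,0]],
    [[0,0,0],[0,0,0]],
    [[0,0,0],[0,0,0]],
    [[0,0,0],[0,0,0]],
    [[0,0,0],[0,0,0]]
  ],
  "claw": -1,
  "newtons": 60
}}

```text
time: 3.95
tool_pos: [0.5262, 0.0177, 0.1806]
tcp_rot: [-0.138, 3.137, -0.001]
wrist_force: [2.7, -4.7, -0.0]
width: 0.087
grip_force: 61.9
```

Emit:
{"api": "play_rows", "payload": {
  "rows": [
    [[0,0,0.006],[0,0,0]],
    [[0,0,0.012],[0,0,0]],
    [[0,0,0.018],[0,0,0]],
    [[0,0,0.024],[0,0,0]],
    [[0,0,0.03],[0,0,0]],
    [[0,0,0.034],[0,0,0]],
    [[0,0,0.034],[0,0,0]],
    [[0,0,0.034],[0,0,0]],
    [[0,0,0.034],[0,0,0]]
  ]
}}

```text
time: 4.7
tool_pos: [0.5264, 0.018, 0.1742]
tcp_rot: [-0.138, 3.137, -0.001]
wrist_force: [-3.0, -3.2, 13.2]
width: 0.09
grip_force: 64.0
```

Emit:
{"api": "play_rows", "payload": {
  "rows": [
    [[0,0,0.006],[0,0,0]],
    [[0,0,0.012],[0,0,0]],
    [[0,0,0.018],[0,0,0]],
    [[0,0,0.018],[0,0,0]],
    [[0,0,0.018],[0,0,0]],
    [[0,0,0.018],[0,0,0]]
  ]
}}

```text
time: 5.2
tool_pos: [0.5265, 0.0178, 0.1736]
tcp_rot: [-0.138, 3.136, -0.002]
wrist_force: [-12.8, -5.2, 32.4]
width: 0.09
grip_force: 66.6
```

Emit:
{"api": "play_rows", "payload": {
  "rows": [
    [[0,0,0],[0,0,0.05]],
    [[0,0,0],[0,0,0.1]],
    [[0,0,0],[0,0,0.15]],
    [[0,0,0],[0,0,0.2]],
    [[0,0,0],[0,0,0.25]],
    [[0,0,0],[0,0,0.3]],
    [[0,0,0],[0,0,0.3]]
  ]
}}

```text
time: 5.78
tool_pos: [0.5265, 0.0176, 0.1736]
tcp_rot: [0.234, 3.13, -0.002]
wrist_force: [-12.3, -5.3, 32.1]
width: 0.092
grip_force: 66.6
```

Run:
```python
from h import *
s=bot.read_state(); print(s["torque"],s["wrist_force"],s["q"])
c=cams.read_camera("scene"); u,v=proj(c,(.525,.0,.18)).astype(int); print(u,v)
cv2.imwrite("pics/s2.png",cv2.resize(c["image"][v-80:v+80,u-110:u+100,::-1],None,fx=3.6,fy=3.6,interpolation=cv2.INTER_CUBIC))
```

```text
[-1.17564652  2.06366924 -0.06885969] [-12.32661704  -5.30899664  32.14940846] [-1.29227435e-02  2.65825846e-02  1.98397995e+00 -1.46590005e-03
  1.12844442e+00 -1.43392688e+00]
292 207
```

View pics/s2.png

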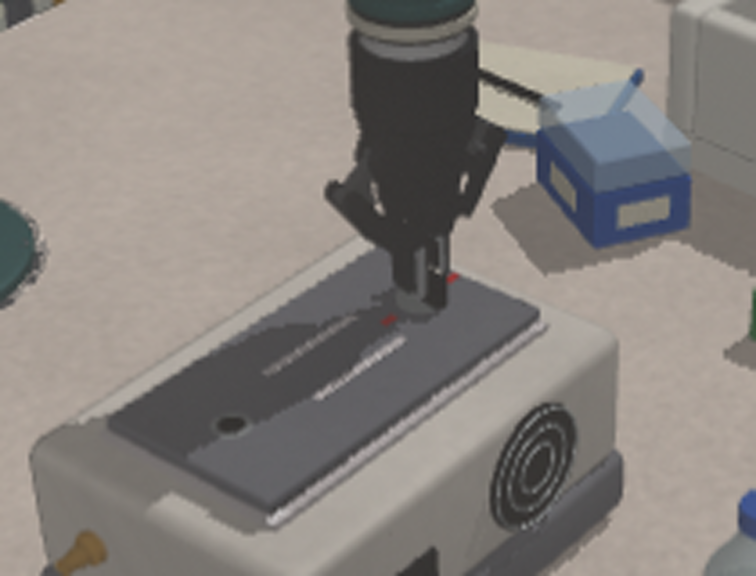

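The cover is down at the wing end and the wing turns with little torque (0.07 N m), so I'll carry on turning.

Emit:
{"api": "play_rows", "payload": {
  "rows": [
    [[-0.004,0,0],[0,0,0.06]],
    [[-0.004,0,0],[0,0,0.12]],
    [[-0.004,0,0],[0,0,0.18]],
    [[-0.004,0,0],[0,0,0.24]],
    [[-0.004,0,0],[0,0,0.3]],
    [[-0.004,0,0],[0,0,0.36]],
    [[-0.004,0,0],[0,0,0.42]],
    [[-0.004,0,0],[0,0,0.48]],
    [[-0.004,0,0],[0,0,0.54]],
    [[-0.004,0,0],[0,0,0.6]],
    [[-0.004,0,0],[0,0,0.66]],
    [[-0.004,0,0],[0,0,0.72]],
    [[-0.004,0,0],[0,0,0.78]],
    [[-0.004,0,0],[0,0,0.84]],
    [[-0.004,0,0],[0,0,0.9]],
    [[-0.004,0,0],[0,0,0.9]]
  ]
}}

```text
time: 7.17
tool_pos: [0.5263, 0.0171, 0.1735]
tcp_rot: [1.304, 2.857, -0.003]
wrist_force: [-15.3, -7.0, 34.8]
width: 0.083
grip_force: 67.0
```

Emit:
{"api": "play_rows", "payload": {
  "rows": [
    [[0,0,0],[0,0,0.06]],
    [[0,0,0],[0,0,0.12]],
    [[0,0,0],[0,0,0.18]],
    [[0,0,0],[0,0,0.24]],
    [[0,0,0],[0,0,0.3]],
    [[0,0,0],[0,0,0.36]],
    [[0,0,0],[0,0,0.42]],
    [[0,0,0],[0,0,0.48]],
    [[0,0,0],[0,0,0.54]],
    [[0,0,0],[0,0,0.6]],
    [[0,0,0],[0,0,0.66]],
    [[0,0,0],[0,0,0.72]],
    [[0,0,0],[0,0,0.78]],
    [[0,0,0],[0,0,0.82]],
    [[0,0,0],[0,0,0.86]],
    [[0,0,0],[0,0,0.86]],
    [[0,0,0],[0,0,0.86]]
  ]
}}

```text
time: 8.58
tool_pos: [0.5258, 0.0168, 0.1735]
tcp_rot: [2.175, 2.266, -0.004]
wrist_force: [-17.1, -7.6, 36.0]
width: 0.088
grip_force: 67.0
```

Run:
```python
from h import *
s=bot.read_state(); y=R.from_rotvec(s["tcp_rot"]).as_matrix()[:,1]; print(s["torque"],s["wrist_force"],s["q"][5],"phi",np.arctan2(y[1],y[0]))
```

```text
[-1.57146267  2.83747052 -0.10012102] [-17.1175786   -7.58267964  35.97099427] -0.05337378764924383 phi 0.0410474864567196
```

Emit:
{"api": "play_rows", "payload": {
  "rows": [
    [[-0.002,-0.004,0],[0,0,0.03]],
    [[-0.004,-0.008,0],[0,0,0.06]],
    [[-0.004,-0.008,0],[0,0,0.09]],
    [[-0.004,-0.008,0],[0,0,0.12]],
    [[-0.004,-0.008,0],[0,0,0.14]],
    [[-0.004,-0.008,0],[0,0,0.14]],
    [[-0.004,-0.008,0],[0,0,0.14]]
  ]
}}

```text
time: 9.17
tool_pos: [0.5257, 0.0168, 0.1736]
tcp_rot: [2.291, 2.145, 0.002]
wrist_force: [-11.3, -3.4, 31.6]
width: 0.087
grip_force: 70.7
```

Run:
```python
from h import *
s=bot.read_state(); y=R.from_rotvec(s["tcp_rot"]).as_matrix()[:,1]; print(s["torque"],s["wrist_force"],s["q"][5],"phi",np.arctan2(y[1],y[0]))
```

```text
[-0.93632419  1.95009318  1.07470982] [-11.30123206  -3.43323373  31.63370979] 0.052096148073906064 phi -0.06602064414147199
```

The torque jumped to 1.07 N m, so the wing is at its stop. I'll unwind the strain, ease off, then release.

Emit:
{"api": "play_rows", "payload": {
  "rows": [
    [[0,0,0],[0,0,-0.03]],
    [[0,0,0],[0,0,-0.06]],
    [[0,0,-0.008],[0,0,-0.06]],
    [[0,0,-0.016],[0,0,-0.06]],
    [[0,0,-0.022],[0,0,-0.06]],
    [[0,0,-0.022],[0,0,-0.06]],
    [[0,0,-0.022],[0,0,-0.06]]
  ]
}}

```text
time: 9.75
tool_pos: [0.5255, 0.017, 0.1748]
tcp_rot: [2.243, 2.197, 0.002]
wrist_force: [-0.4, -3.1, 8.9]
width: 0.088
grip_force: 63.3
```

Emit:
{"api": "play_rows", "payload": {
  "rows": [
    [[0,0,0],[0,0,0]],
    [[0,0,0],[0,0,0]],
    [[0,0,0],[0,0,0]],
    [[0,0,0],[0,0,0]],
    [[0,0,0],[0,0,0]],
    [[0,0,0],[0,0,0]]
  ],
  "claw": 0.2
}}

```text
time: 10.25
tool_pos: [0.5243, 0.0172, 0.1722]
tcp_rot: [-2.245, -2.196, 0.001]
wrist_force: [-0.3, 1.1, -0.2]
width: 0.598
grip_force: 0.0
```

Emit:
{"api": "play_rows", "payload": {
  "rows": [
    [[0,0,-0.05],[0,0,0]],
    [[0,0,-0.12],[0,0,0]],
    [[0,0,-0.22],[0,0,0]],
    [[0,0,-0.32],[0,0,0]],
    [[0,0,-0.42],[0,0,0]],
    [[0,0,-0.5],[0,0,0]],
    [[0,0,-0.5],[0,0,0]],
    [[0,0,-0.5],[0,0,0]],
    [[0,0,-0.5],[0,0,0]]
  ]
}}

```text
time: 11.0
tool_pos: [0.5243, 0.017, 0.2974]
tcp_rot: [-2.246, -2.196, 0.001]
wrist_force: [-0.2, -0.2, -0.6]
width: 0.599
grip_force: 0.0
```

Run:
```python
from h import *
s=bot.read_state(); c=cams.read_camera("wrist"); print(s["time"],s["tool_pos"],s["q"],s["wrist_force"],s["width"]); np.save("w2.npy",dict(c=c,s=s),allow_pickle=True)
cv2.imwrite("pics/w2.png",c["image"][:,:,::-1])
```

```text
11.0 [0.52433047 0.0170026  0.2974007 ] [-1.51165390e-02 -5.77719509e-02  1.83576129e+00  7.76392039e-05
  1.36425300e+00  7.25760307e-03] [-0.19748455 -0.23545314 -0.5946392 ] 0.5993015023689848
```

View pics/w2.png

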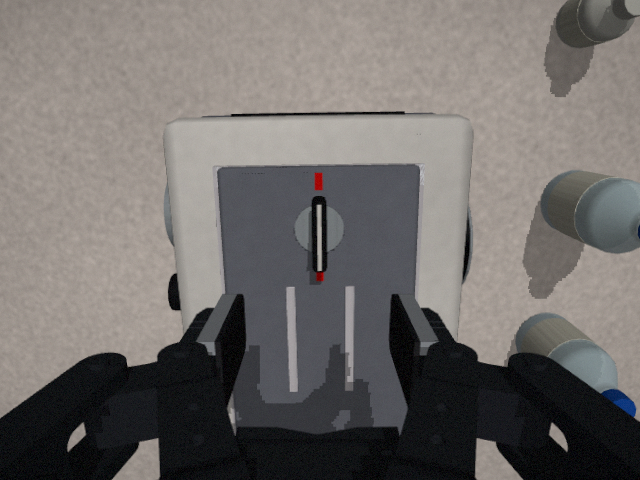

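The wing now lies lengthways, its slot running (320,205) to (320,270), in line with the red marks at (319,181) and (320,276). I'll check the angle numerically and work out the press move.

Run:
```python
from h import *
d=np.load("w2.npy",allow_pickle=True).item(); c,s=d["c"],d["s"]; T=wristT(c,s)
im=c["image"].astype(int); r,g,b=im[...,0],im[...,1],im[...,2]
m=np.zeros(r.shape,bool); m[198:273,310:331]=(im[198:273,310:331].min(2)>140)
ys,xs=np.nonzero(m); p=np.polyfit(ys,xs,1); A=[onz(c,(np.polyval(p,y),y),.196,T) for y in (ys.min(),ys.max())]
w=A[0]-A[1]; print(np.round(A,4),"slot yaw",np.arctan2(-w[0],w[1]))
e=(r>g+50)&(r>b+50); ys,xs=np.nonzero(e); B=[onz(c,(xs[q].mean(),ys[q].mean()),.168,T) for q in (ys<230,ys>230)]
w=B[0]-B[1];print(np.round(B,4),"marks yaw",np.arctan2(-w[0],w[1]))
# side edges of the cover
for y in (200,): print([int(x) for x in np.nonzero(np.abs(np.diff(im[y,:,0]))>25)[0]])
goal((.5245,-.122,.24),-.009); goal((.5245,-.122,.18),-.009)
```

```text
[[5.259e-01 3.950e-02 1.960e-01]
 [5.251e-01 2.000e-04 1.960e-01]] slot yaw -0.019015070720556266
[[ 0.5259  0.0496  0.168 ]
 [ 0.5253 -0.0139  0.168 ]] marks yaw -0.009795119422407357
[163, 169, 218, 311, 325, 418, 468, 539, 540, 578, 579]
shift [-0.556  0.015  0.226] turn [-0.003 -0.    -0.017]
shift [-0.556  0.016  0.466] turn [-0.003 -0.    -0.017]
```

Emit:
{"api": "play_rows", "payload": {
  "rows": [
    [[-0.06,0.015,0],[0,0,0]],
    [[-0.14,0.015,0],[0,0,0]],
    [[-0.23,0.015,0],[0,0,0]],
    [[-0.32,0.015,0],[0,0,0]],
    [[-0.41,0.015,0.05],[0,0,0]],
    [[-0.49,0.015,0.12],[0,0,0]],
    [[-0.54,0.015,0.2],[0,0,0]],
    [[-0.556,0.015,0.28],[0,0,0]],
    [[-0.556,0.015,0.34],[0,0,0]],
    [[-0.556,0.015,0.4],[0,0,0]],
    [[-0.556,0.015,0.44],[0,0,0]],
    [[-0.556,0.015,0.466],[0,0,0]],
    [[-0.556,0.015,0.466],[0,0,0]],
    [[-0.556,0.015,0.466],[0,0,0]]
  ],
  "claw": -1,
  "newtons": 30
}}

```text
time: 12.22
tool_pos: [0.5251, -0.1219, 0.1809]
tcp_rot: [-2.245, -2.196, 0.001]
wrist_force: [-0.6, 0.4, -0.3]
width: -0.003
grip_force: 0.0
```

Emit:
{"api": "play_rows", "payload": {
  "rows": [
    [[0,0,0.006],[0,0,0]],
    [[0,0,0.012],[0,0,0]],
    [[0,0,0.018],[0,0,0]],
    [[0,0,0.024],[0,0,0]],
    [[0,0,0.03],[0,0,0]],
    [[0,0,0.036],[0,0,0]],
    [[0,0,0.042],[0,0,0]],
    [[0,0,0.048],[0,0,0]],
    [[0,0,0.048],[0,0,0]],
    [[0,0,0.048],[0,0,0]]
  ]
}}

```text
time: 13.05
tool_pos: [0.5254, -0.1222, 0.1696]
tcp_rot: [2.246, 2.196, -0.0]
wrist_force: [-0.5, -0.2, 3.1]
width: 0.004
grip_force: 1.4
```

Emit:
{"api": "play_rows", "payload": {
  "rows": [
    [[0,0,0.006],[0,0,0]],
    [[0,0,0.012],[0,0,0]],
    [[0,0,0.018],[0,0,0]],
    [[0,0,0.024],[0,0,0]],
    [[0,0,0.03],[0,0,0]],
    [[0,0,0.03],[0,0,0]],
    [[0,0,0.03],[0,0,0]]
  ]
}}

```text
time: 13.63
tool_pos: [0.5256, -0.1224, 0.1656]
tcp_rot: [2.245, 2.196, -0.0]
wrist_force: [-9.4, 1.2, 21.0]
width: 0.0
grip_force: 10.7
```

Emit:
{"api": "play_rows", "payload": {
  "rows": [
    [[0,0,0.004],[0,0,0]],
    [[0,0,0.008],[0,0,0]],
    [[0,0,0.008],[0,0,0]],
    [[0,0,0.008],[0,0,0]],
    [[0,0,0.008],[0,0,0]]
  ]
}}

```text
time: 14.05
tool_pos: [0.5256, -0.1224, 0.165]
tcp_rot: [2.245, 2.196, 0.0]
wrist_force: [-12.5, 2.2, 28.4]
width: -0.001
grip_force: 14.1
```

Emit:
{"api": "play_rows", "payload": {
  "rows": [
    [[0,-0.004,0],[0,0,0]],
    [[0,-0.008,0],[0,0,0]],
    [[0,-0.008,0],[0,0,0]],
    [[0,-0.008,0],[0,0,0]],
    [[0,-0.008,0],[0,0,0]],
    [[0,-0.008,0],[0,0,0]],
    [[0,-0.008,0],[0,0,0]],
    [[0,-0.008,0],[0,0,0]]
  ]
}}

```text
time: 14.72
tool_pos: [0.5255, -0.1224, 0.1653]
tcp_rot: [2.243, 2.193, 0.005]
wrist_force: [-6.8, 1.8, 25.3]
width: -0.002
grip_force: 12.5
```

Run:
```python
from h import *
c=cams.read_camera("scene"); u,v=proj(c,(.525,-.06,.18)).astype(int)
cv2.imwrite("pics/s3.png",cv2.resize(c["image"][v-80:v+80,u-100:u+110,::-1],None,fx=3.6,fy=3.6,interpolation=cv2.INTER_CUBIC))
```

```text
(no output)
```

View pics/s3.png

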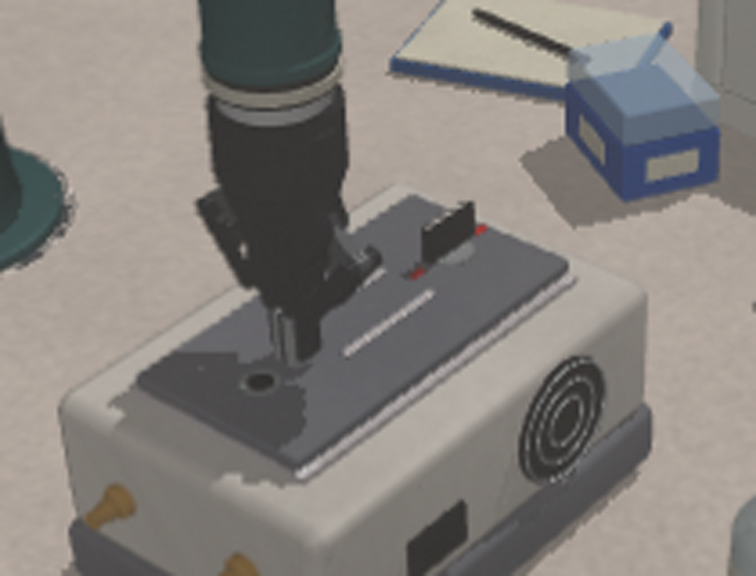

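The wing at (448,232) is in line with the red marks, and the shut fingertips at (300,350) hold the bare end down next to the clear hole at (262,381). The push is 25 N with the fingertips at z = 165 mm, which is home.

```bash
python3 -c "
from h import *
print(bot.finish_job())"
```

```text
the job is handed in; nothing more can be done
None
```

The wing is locked at its stop, with its slot in line with the red marks, and the arm is holding the bare end pressed home (about 25 N, fingertips at 165 mm); I handed the job in at about 15 s, and no result came back.

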